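# Set the air regulator to the yellow mark and pull its knob out to lock

## Task

Set the clamping-air pressure: turn the black knob on the regulator clockwise until its white pointer is at the yellow mark on the dial, then pull it straight up into its locked position, up to its stop, and let go of it. The knob comes out only at its hidden notch, 5 to 23 degrees clockwise past the yellow mark, so go on from the mark little by little with light pulls to feel for it, and never wrench or yank the knob while it is blocked or at its stop. Leave everything else on the bench where it is.

Things in the scene. Friction and masses are not known exactly. Their poses are not given: they have to be found in the camera images.
- regulator: compressed-air regulator bolted to the bench: steel foot 160 x 130 x 8 mm, square aluminium body 100 mm wide, round grey bonnet 104 mm across reaching 84 mm above the bench, pipe stubs on both sides (body y, out to 88 mm). Origin: centre of the foot's underside, on the vertical knob axis
- dial: grey dial disc fixed on the bonnet, 120 mm across, top 89 mm above the bench, with painted radial marks 45 to 58 mm from the axis: one broad yellow, one blue, three thin white. Origin: centre of its underside, on the knob axis; its -x points to the yellow mark. The hidden lock ring inside has one notch for the yellow mark and one for the blue mark (63 degrees clockwise of the yellow; not wanted)
- yellow_mark (a point): middle of the yellow mark, 51 mm from the knob axis, on the dial's top. Its notch is centred 0.08 to 0.40 rad (5 to 23 degrees) clockwise past the mark (differently each time) and lets the key in within about 0.04 rad of its centre; the knob then rises to the stop and the key in the notch keeps it from turning
- pointer_tip (a point): tip of the knob's white pointer, 42 mm from the knob axis, 97 mm above the bench with the knob down; it turns and rises with the knob
- knob_grip (a point): point on the knob axis to grip, 121 mm above the bench with the knob down. The knob is a black disc 52 mm across (its top 98 mm above the bench: finger tips stay above that) with an upright bar grip: 46 mm long in the pointer's direction, 16 mm thick, top at 133 mm, vertical faces, pinched across its 16 mm from above and lifted by friction
- knob_turn (a joint): knob angle (rad), grows clockwise seen from above, from -1.3 to 1.9 at its end stops; 0 when the pointer points along the regulator's -x. It stays where it is left (friction about 0.06 N m). At the start the pointer stands 0.4 to 1.0 rad anticlockwise of the yellow mark, so it must be turned clockwise
- knob_lift (a joint): how far the knob is pulled up (m): 0 down, 0.014 at the stop in the locked position. Sliding takes about 3 N plus the knob's weight of 1 N; it stays where it is left. An orange collar shows under it when it is up
- knob_key (a point): hidden steel key on the knob's stem, 40 mm from the axis, under the pointer; this point: its top, 48 mm above the bench. Away from a notch it strikes the lock ring after 2 mm of lift and blocks the knob. Ring and stop are sprung: about 5 N for each further mm of lift, 20 N m per rad in turning. Key and ring take 20 N at most, in pulling or turning
- bracket: loose yellow steel angle bracket 90 x 50 x 50 mm, origin under its centre; leave alone
- wrench: loose steel wrench 180 mm long, 8 mm thick, lying along its x, origin under its centre; leave alone
- flange: loose turned steel flange, 100 mm disc with a 44 mm hub, 26 mm high, origin under its centre; leave alone
- blue_bin: loose open blue plastic bin 160 x 110 x 70 mm, origin under its centre; leave alone
- carton: loose closed cardboard carton 130 x 100 x 90 mm, origin under its centre; leave alone
- screwdriver: loose screwdriver with orange handle, 200 mm long, 26 mm thick, lying along its x, origin under its centre; leave alone
Mind the look-alikes: they are no part of the job. Leave any pink look-alike of the regulator alone.

How it is judged:
By the outcome, as a careful person would: the job done as asked, in the order asked, and still so for the second after the job is handed in, with the robot touching nothing.
It also fails if it takes over 64 s, if anything falls off the work surface, if the arm or the gripper's body presses on something with over 40 N, if the wrist force passes 120 N, or if a joint passes its speed limit or range.

## Robot

A 6-joint arm with a two-finger parallel gripper is mounted at the origin on the work surface. World frame = base frame: x ahead of the robot, y to its left, z up, the work surface at z = 0. Lengths are in mm, angles in rad, forces in N, time in s.
With the tool pointing down it reaches from about 400 to 825 mm from the base axis. Payload 7 kg.
Tool frame: the origin (TCP) lies at the very end of the fingers, on their centre line; the grasp point (between the pads) lies 19 mm behind it; z points along the fingers, y is the line along which they close (so a half turn about z gives the same grasp; the last joint's range is limited). The gripper opens to 88 mm and grips with 3 to 60 N. Pads are 19 mm wide; open, the fingers measure 130 mm over their backs; the gripper's body (78 mm by 193 mm) begins 47 mm behind the grasp point.
Start: joints at [1.42, 0.359, 0.012, 0, -1.224, -0.288], TCP at [286.781, 611.025, 226.561] pointing down, gripper open.
Joint ranges: [-3.07, 3.07], [-1.43, 2.12], [-1.02, 1.25], [-3.03, 1.67], [-3.05, -0], [-3.03, 3.03]. Speed limits (rad/s): [2.39, 2.39, 3.01, 3.14, 3.14, 3.14].

## Interface

Orientations are given as a unit quaternion [x, y, z, w].
In Python, from plant import bot gives the robot as it stands. Calls block until the motion is done:
- bot.move_ptp(position, orientation): joint-space move of the TCP to a pose.
- bot.line_to(position, velocity=150, ori=None): straight line of the TCP; ori=None keeps the orientation; velocity is the mean speed in mm/s.
- bot.move_joints(angles): joint-space move.
- bot.move_gripper(opening, force=None): finger opening in mm; force is the grip in N (None keeps the last); returns when the fingers have stopped.
- bot.pause(seconds).
- bot.solve_ik(position, orientation): joint angles nearest the present ones, or None.
- bot.read_state(): the state.
- bot.camera(name): name is "side" or "top" or "wrist"; returns the picture (400x640x3 uint8, red, green, blue); there is no depth.
- bot.get_calibration(name): a dict with "fx", "fy", "cx", "cy" (pixels), "distortion" ([k1, k2, p1, p2, k3] as OpenCV has them; the pictures are not rectified), "view" (4x4, takes a point from world to camera coordinates); the wrist camera has in their place "T_tool_cam" (4x4, takes a point from camera to tool coordinates, whose origin is the TCP and whose axes are the flange's). Camera axes: x right, y up, looking along -z (the intrinsics and any distortion apply to the point x, -y, -z); pixel columns grow to the right and rows downward; lengths in mm; the calibration is good to about 2 mm. A picture is of the moment at which its call begins: read the wrist's pose just before it. get_calibration takes no time and is no camera call.
A pose or a line that the arm cannot do raises bot.Unreachable and nothing moves.
- bot.close_job(): hands the job in; it is judged then, once.
The state is a dict: "t": time; "joint_pos": joint angles; "qvel": joint speeds; "tau": joint torques, N m; "tcp_pos": TCP position; "eef_rot": TCP orientation; "contact_force": force on the tool from outside, world axes, zero at the start; "moment": the same for the moment, N m; "width": finger opening in mm; "finger_force": force on a finger pad.
Only numpy, scipy, OpenCV 4.12 (cv2) and the standard library are available. Lean on these libraries where they do the work, as an engineer would, in place of code of your own. Each camera call takes 0.05 s, during which the arm holds its last target. There are 200 camera calls.

## Working session

There is one attempt and no reset: what is moved stays moved. The work goes in short steps, each a Python script; the robot and the scene stay as the last script left them, time stands still between calls to the robot, and variables do not carry over. Pictures are saved under pics/ and viewed, at most 10 in all, crops included, and the job is handed in when it is done.

```bash
mkdir -p pics; ls
python3 - <<'E'
from plant import bot
import cv2
for n in ("top","side"):
    im=bot.camera(n); cv2.imwrite(f"pics/{n}0.png",im[:,:,::-1])
    c=bot.get_calibration(n); print(n,c)
c=bot.get_calibration("wrist");print(c)
s=bot.read_state();print(s)
E
```

```text
pics
top {'fx': 394.3485586131847, 'fy': 394.3485586131847, 'cx': 316.55778474367025, 'cy': 202.04553450544879, 'distortion': array([0.0124925, 0.       , 0.       , 0.       , 0.       ]), 'view': array([[-9.29633793e-03, -9.99915908e-01, -9.04183546e-03,
         4.92089437e+01],
       [ 9.81865750e-01, -1.08399920e-02,  1.89267388e-01,
        -4.68489559e+02],
       [-1.89349486e-01, -7.11837495e-03,  9.81883955e-01,
        -1.13651397e+03],
       [ 0.00000000e+00,  0.00000000e+00,  0.00000000e+00,
         1.00000000e+00]])}
side {'fx': 371.5527225797024, 'fy': 371.5527225797024, 'cx': 318.29790855402723, 'cy': 201.04438510185742, 'distortion': array([0.01847628, 0.        , 0.        , 0.        , 0.        ]), 'view': array([[ 8.69069157e-01, -4.94595481e-01, -9.70107844e-03,
        -4.01775948e+02],
       [ 3.13966707e-01,  5.36314002e-01,  7.83448912e-01,
        -2.38207534e+02],
       [-3.82287467e-01, -6.83917101e-01,  6.21380472e-01,
        -1.12156865e+03],
       [ 0.00000000e+00,  0.00000000e+00,  0.00000000e+00,
         1.00000000e+00]])}
{'fx': 317.77792257
[... 514 characters left out ...]
0e+00]])}
{'t': 0.1, 'joint_pos': array([ 1.42011832e+00,  3.59288329e-01,  1.11777188e-02, -3.02882949e-04,
       -1.22410983e+00, -2.88060453e-01]), 'qvel': array([ 0.00084836, -0.001712  ,  0.00286559,  0.00214344,  0.00099574,
        0.00212682]), 'tau': array([-1.03484264e-03, -5.84167099e+01,  2.93749702e+01,  7.01545939e+00,
        1.01423595e-02, -5.01058003e-05]), 'tcp_pos': array([286.60480538, 610.65924911, 225.74667616]), 'eef_rot': array([ 9.76023430e-01, -2.17664277e-01, -9.31851485e-05,  7.20151695e-04]), 'contact_force': array([-0.39757269,  0.25503746,  0.13100956]), 'moment': array([ 0.0596719 , -0.01246288,  0.00052462]), 'finger_force': 0.0, 'width': 87.67662402271861}
```

View pics/top0.png

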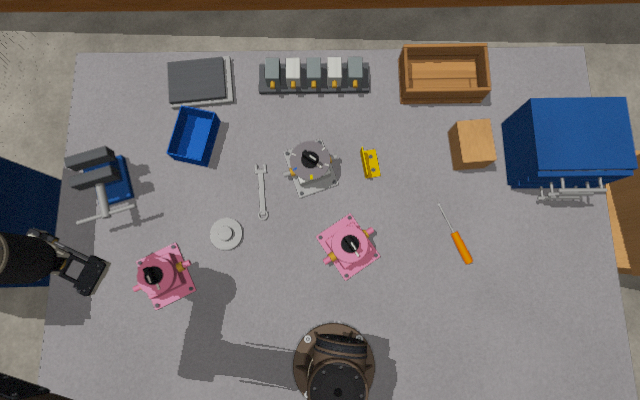

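View pics/side0.png

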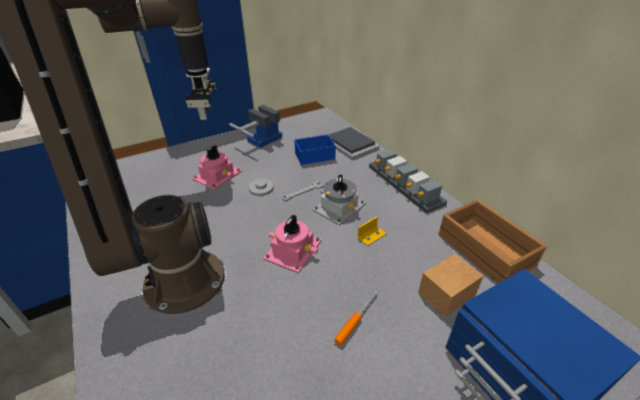

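Candidates for the wanted regulator: grey with a grey dial, top (311,160) / side (340,190); pink look-alikes at top (350,243) and (155,275). By the description it is the grey one. I'll triangulate its knob and take a close crop.

```bash
cat > h.py <<'E'
import numpy as np, cv2
from plant import bot
from scipy.spatial.transform import Rotation as R
def quat(th): return [np.cos(th/2),np.sin(th/2),0,0]   # tool down, tool x at angle th
def theta(s):
    v=R.from_quat(s["eef_rot"]).as_matrix()[:,0]; return np.arctan2(v[1],v[0])
def shot(n):
    """picture, calibration, camera-to-world"""
    s=bot.read_state(); im=bot.camera(n); c=bot.get_calibration(n)
    if n=="wrist":
        T=np.eye(4); T[:3,:3]=R.from_quat(s["eef_rot"]).as_matrix(); T[:3,3]=s["tcp_pos"]; T=T@c["T_tool_cam"]
    else: T=np.linalg.inv(c["view"])
    return im,c,T
def ray(px,c,T):
    K=np.array([[c["fx"],0,c["cx"]],[0,c["fy"],c["cy"]],[0,0,1]])
    u=cv2.undistortPoints(np.array([[px]],float),K,np.asarray(c["distortion"]))[0,0]
    return T[:3,3],T[:3,:3]@np.array([u[0],-u[1],-1])
def on_z(px,c,T,z):
    o,d=ray(px,c,T); return o+d*(z-o[2])/d[2]
def tri(rs):
    A=0;b=0
    for o,d in rs:
        d=d/np.linalg.norm(d);P=np.eye(3)-np.outer(d,d);A=A+P;b=b+P@o
    p=np.linalg.solve(A,b)
    return p,[np.linalg.norm(np.cross(p-o,d/np.linalg.norm(d))) for o,d in rs]
def project(p,c,T):
    q=np.linalg.inv(T)@np.append(p,1); K=np.array([[c["fx"],0,c["cx"]],[0,c["fy"],c["cy"]],[0,0,1]])
    return cv2.projectPoints(np.array([[q[0],-q[1],-q[2]]]),np.zeros(3),np.zeros(3),K,np.asarray(c["distortion"]))[0][0,0]
E
python3 - <<'E'
from h import *
t,ct,Tt=shot("top"); s,cs,Ts=shot("side")
print(tri([ray((310,158),ct,Tt),ray((340,181),cs,Ts)]))
a=cv2.resize(t[120:205,275:395],None,fx=6,fy=6,interpolation=3)
cv2.imwrite("pics/crop1.png",a[:,:,::-1])
E
```

```text
(array([585.19666658,  61.06969042, 117.6732022 ]), [np.float64(1.3419895858838526), np.float64(1.3419895858838395)])
```

View pics/crop1.png

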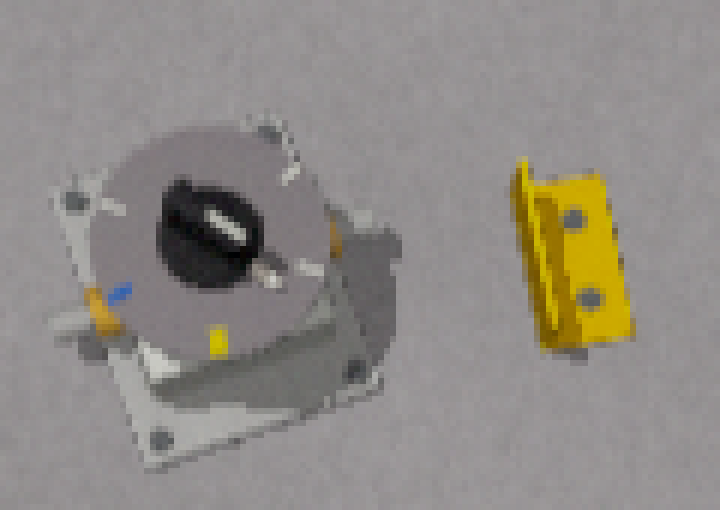

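The crop shows the grey regulator: pointer at crop (270,275), yellow mark at (219,342), blue mark at (120,293). The loose yellow bracket is off to the right. Next, wrist views from two places.

Run:
```python
from h import *
import pickle
D=[]
for i,(x,y) in enumerate([(585,61),(545,35)]):
    bot.move_ptp([x,y,250],quat(0.98)); bot.pause(.3)
    D.append(shot("wrist"))
    cv2.imwrite(f"pics/w{i}.png",D[-1][0][:,:,::-1])
pickle.dump(D,open("w.pkl","wb")); s=bot.read_state(); print(s["t"],s["joint_pos"],s["tcp_pos"],theta(s))
cv2.imwrite("pics/wboth.png",np.vstack([cv2.resize(d[0],(480,300)) for d in D])[:,:,::-1])
```

```text
3.4417 [ 4.23208256e-01  1.32647765e-01 -2.36753980e-01 -2.93638517e-05
 -1.20194236e+00  2.12778127e+00] [545.30791146  35.27362469 249.682553  ] 0.9801826764698576
```

View pics/wboth.png

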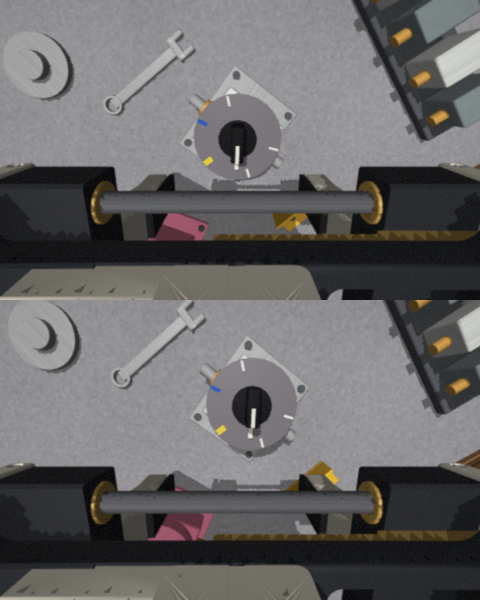

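The wrist views show the grey regulator clearly. At half-scale in the first, the pointer is at about (237,160), yellow mark (208,161), blue (202,123) and white marks (228,100), (272,149), (247,172). I'll extract the components.

```bash
cat >> h.py <<'E'
def blobs(im,box,amin=6):
    """coloured blobs (centroid, area, contour) within box x0,y0,x1,y1"""
    hsv=cv2.cvtColor(im,cv2.COLOR_RGB2HSV); x0,y0,x1,y1=box; out={}
    for k,lo,hi in (("y",(20,130,120),(35,255,255)),("b",(100,130,80),(125,255,255)),("w",(0,0,190),(179,45,255))):
        m=np.zeros(hsv.shape[:2],np.uint8); m[y0:y1,x0:x1]=cv2.inRange(hsv,lo,hi)[y0:y1,x0:x1]
        n,l,st,ce=cv2.connectedComponentsWithStats(m)
        out[k]=[(ce[i].round(2),int(st[i,4]),st[i,:4].tolist()) for i in range(1,n) if st[i,4]>=amin]
    return out
E
python3 - <<'E'
from h import *
import pickle
D=pickle.load(open("w.pkl","rb"))
for d,b in zip(D,[(240,110,385,250),(260,105,405,250)]):
    for k,v in blobs(d[0],b).items(): print(k,v)
    p=[586,61,95]; print(project(p,*d[1:]))
E
```

```text
y [(array([277.2 , 214.32]), 90, [271, 209, 13, 12])]
b [(array([269.58, 163.22]), 55, [264, 160, 12, 8])]
w [(array([307.61, 121.95]), 76, [300, 117, 16, 10]), (array([304.05, 134.31]), 39, [302, 128, 5, 13]), (array([316.01, 206.48]), 92, [314, 195, 5, 24]), (array([364.06, 198.13]), 31, [359, 196, 12, 5]), (array([314.71, 222.79]), 24, [313, 220, 5, 6]), (array([330.14, 230.24]), 29, [328, 225, 5, 11])]
[316.7832504  188.04391626]
y [(array([294.17, 172.99]), 98, [288, 167, 14, 13])]
b [(array([287.  , 118.21]), 61, [281, 114, 13, 9])]
w [(array([273.5, 147.1]), 10, [272, 145, 4, 5]), (array([337.47, 156.79]), 102, [335, 145, 6, 25]), (array([384.34, 155.66]), 35, [379, 153, 12, 6]), (array([332.89, 180.68]), 28, [331, 178, 5, 6]), (array([348.71, 190.29]), 31, [347, 185, 5, 11])]
[335.80071974 144.17823908]
```

Run:
```python
from h import *
import pickle
from scipy.optimize import least_squares
D=pickle.load(open("w.pkl","rb")); A,B=D
print([b for b in blobs(B[0],(305,70,345,105))["w"]])
P={"y":((277.2,214.32),(294.17,172.99)),"b":((269.58,163.22),(287,118.21)),"w2":((364.06,198.13),(384.34,155.66)),"w3":((330.14,230.24),(348.71,190.29)),
"bar":((316.01,206.48),(337.47,156.79)),"tip":((314.71,222.79),(332.89,180.68))}
for k,(a,b) in P.items(): print(k,*tri([ray(a,*A[1:]),ray(b,*B[1:])]))
for d,i in ((A,0),(B,1)):
    q=np.array([on_z(P[k][i],*d[1:],89)[:2] for k in ("y","b","w2","w3")]+([on_z((304.05,134.31),*A[1:],89)[:2]] if i==0 else []))
    f=least_squares(lambda v:np.hypot(*(q-v[:2]).T)-v[2],[586,61,51]); c=f.x[:2]
    f2=least_squares(lambda v:np.hypot(*(q-v[:2]).T)-51.3,c); 
    ang=lambda p:np.arctan2(*(p-f2.x)[::-1])
    print(f.x,f.fun,f2.x,f2.fun,"angles",[ang(p) for p in q])
    t=on_z(P["tip"][i],*d[1:],97)[:2];b=on_z(P["bar"][i],*d[1:],133)[:2]
    print("tip",t,ang(t),np.hypot(*(t-f2.x)),"bar",b,b-f2.x)
```

```text
[(array([324.96,  75.72]), 25, [321, 73, 8, 5]), (array([323.14,  87.3 ]), 43, [321, 81, 5, 14])]
y [535.49095731  59.80331847  90.43639723] [np.float64(0.007869808206053989), np.float64(0.007869808206137422)]
b [560.21869171 107.66067268  90.41744587] [np.float64(0.01292187083321707), np.float64(0.012921870833100868)]
w2 [620.15380748  24.11902245  90.2208483 ] [np.float64(0.014306401191006884), np.float64(0.014306401190900809)]
w3 [571.66471619  13.63582078  88.68856418] [np.float64(0.07398963749408857), np.float64(0.07398963749400099)]
bar [581.03657521  55.46533358 138.0217016 ] [np.float64(0.14934408075160366), np.float64(0.14934408075152422)]
tip [564.36527148  32.82245861  98.95188388] [np.float64(0.249365575267529), np.float64(0.2493655752674939)]
[586.76318187  63.35758085  51.79323085] [ 0.01342696 -0.03140187 -0.01480818  0.00749457  0.02528852] [586.55166446  63.34000182] [0.29442039 0.3675902  0.6016155  0.42267923 0.60931834] angles [np.float64(-3.0680163778127985), np.float64(2.111939998525262), np.float64(-0.8669636617870241), np.float64(-1.862520701048327), np.float64(1.2098095766890558)]
tip [564.13613461  32.0706561 ] -2.1927438264241967 38.47373077740878 bar [580.36036222  54.17578648] [-6.19130224 -9.16421534]
[586.84300775  63.28913322  51.78814817] [-0.10063926  0.05585158 -0.06239127  0.10717895] [586.42453136  62.97803056] [-0.05105538  0.59756474  0.46187692  0.17667354] angles [np.float64(-3.076635432012085), np.float64(2.102167559566765), np.float64(-0.8571712796626008), np.float64(-1.8605991247911189)]
tip [564.1146181   32.66199519] -2.2052195309353326 37.64032718364207 bar [580.92804798  54.91543525] [-5.49648338 -8.06259531]
```

Heights check out: marks measure 89–90 mm, tip 99, radius 51.8, blue−yellow 63.3°. Axis is at about (586.7, 63.2), pointer at −2.20 rad, yellow at −3.07 rad, so the knob turns about 0.87 rad clockwise. Next, grip lightly and check forces.

Run:
```python
from h import *
th=-2.20+np.pi
bot.move_ptp([586.7,63.2,180],quat(th)); bot.move_gripper(40,force=8)
bot.line_to([586.7,63.2,103],100); bot.pause(.2)
s=bot.read_state(); f0=s["contact_force"]; print(s["tcp_pos"],f0.round(2),s["moment"].round(2))
bot.move_gripper(10,force=8); bot.pause(.3); s=bot.read_state()
print(s["t"],s["tcp_pos"],(s["contact_force"]-f0).round(2),s["moment"].round(2),s["width"],s["finger_force"],theta(s)-th)
bot.move_gripper(10,force=35); bot.pause(.3); s=bot.read_state()
print(s["t"],s["tcp_pos"],(s["contact_force"]-f0).round(2),s["moment"].round(2),s["width"],s["finger_force"],theta(s)-th)
```

```text
[587.06183515  63.33620331 103.71500584] [ 0.34 -0.8   0.45] [-0.14 -0.1  -0.02]
6.775 [587.19902539  62.96747599 103.23087094] [ 2.98 -4.04 -0.81] [-1.56 -1.45  0.09] 15.801209298993449 7.996423467993736 8.995637961595193e-05
7.2917 [587.21307436  62.94293202 103.20844313] [ 3.01 -3.77 -1.26] [-1.68 -1.51  0.06] 15.858578726881692 34.995296001434326 9.770192673064226e-05
```

Run:
```python
from h import *
c=[586.95,62.8,103]; th0=-2.20+np.pi; thm=-3.072+np.pi
bot.line_to(c,20)
for th in np.linspace(th0,thm,7)[1:]:
    bot.move_ptp(c,quat(th)); s=bot.read_state()
    print(round(s["t"],2),s["tcp_pos"].round(2),s["contact_force"].round(2),s["moment"].round(2),round(s["width"],2),round(theta(s)-th,4))
bot.pause(.3); d=shot("wrist"); cv2.imwrite("pics/w_mark.png",d[0][60:360,80:560][:,:,::-1])
print(project([586.8,63,89],*d[1:]))
```

```text
7.81 [587.24  62.88 103.22] [ 3.71 -2.41  1.3 ] [-0.9  -1.21 -0.07] 16.1 0.0035
8.07 [587.25  62.89 103.2 ] [ 3.66 -0.85  2.6 ] [-0.83 -1.21 -0.07] 15.62 0.0062
8.34 [587.23  62.9  103.19] [ 2.69 -1.71  2.55] [-0.81 -1.33 -0.05] 15.45 0.0073
8.61 [587.21  62.91 103.16] [ 3.13 -1.95  2.26] [-0.78 -1.45 -0.05] 15.78 0.0078
8.88 [587.18  62.88 103.13] [ 4.31 -1.39  2.87] [-0.76 -1.55 -0.06] 15.9 0.008
9.14 [587.18  62.88 103.11] [ 4.92 -1.14  1.99] [-0.65 -1.64 -0.1 ] 15.94 0.0081
[316.140299   238.85528576]
```

View pics/w_mark.png

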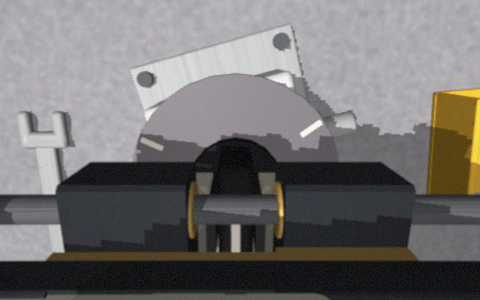

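The white bar line runs along the gripper between the pads, at about (235,240) in the crop, so the knob followed the turn. Now small steps with light pulls.

```bash
cat > pull.py <<'E'
from h import *
import sys
X,Y=586.95,62.8; thm=-3.072+np.pi
def fz():
    bot.pause(.1); v=[]
    for _ in range(4): v.append(bot.read_state()["contact_force"][2]); bot.pause(.02)
    return float(np.mean(v))
def up(h): bot.line_to([X,Y,103+h],20); return fz()
for off in np.arange(float(sys.argv[1]),0.47,0.045):
    th=thm-off; bot.move_ptp([X,Y,103],quat(th)); f0=fz()
    F=[up(h)-f0 for h in (1.4,2.6,3.4)]
    s=bot.read_state(); print(round(off,3),"t",round(s["t"],2),np.round(F,1),s["tcp_pos"].round(2),s["moment"].round(2),flush=True)
    if F[2]-F[0]>-2:                    # maybe free: confirm a little higher
        g=up(4.4)-f0; print("  at 4.4:",round(g,1),bot.read_state()["tcp_pos"].round(2))
        if g-F[0]>-3: print("FREE"); break
    up(0)
E
python3 pull.py 0.04
```

```text
0.04 t 11.16 [-3.  -4.4 -6.3] [587.08  62.89 105.66] [-0.68 -2.93 -0.05]
0.085 t 13.31 [-2.8 -4.  -6.2] [587.1   62.89 105.67] [-0.64 -2.97 -0.1 ]
0.13 t 15.46 [-2.5 -3.5 -5.6] [587.08  62.88 105.68] [-0.65 -3.   -0.06]
0.175 t 17.61 [-2.5 -4.  -5.6] [587.11  62.91 105.73] [-0.64 -2.96 -0.05]
0.22 t 19.76 [-2.8 -4.1 -5.2] [587.13  62.88 105.85] [-0.57 -2.81 -0.06]
0.265 t 21.91 [-2.5 -4.1 -5.2] [587.13  62.89 105.79] [-0.54 -2.84 -0.05]
0.31 t 24.06 [-3.  -3.9 -5.9] [587.09  62.89 105.66] [-0.58 -3.04 -0.05]
0.355 t 26.21 [-3.3 -4.5 -6.5] [587.08  62.92 105.63] [-0.54 -3.1  -0.04]
0.4 t 28.36 [-2.8 -4.5 -6.7] [587.09  62.93 105.62] [-0.58 -3.13 -0.08]
0.445 t 30.51 [-2.8 -4.6 -6.9] [587.09  62.93 105.6 ] [-0.52 -3.2  -0.04]
```

The lowest pull forces and greatest rise came at 0.22 and 0.265, so the notch is probably near 0.24. The threshold was too strict for the compliant arm. I'll go back there and pull a little further, with a force limit.

```bash
cat > pull2.py <<'E'
import sys; off=[float(a) for a in sys.argv[1:]]
sys.argv=["pull","9"]
from pull import *
for o in off:
    bot.move_ptp([X,Y,103],quat(thm-o)); f0=fz(); z0=bot.read_state()["tcp_pos"][2]
    for h in (2,3.5,4.5,5.5,6.5):
        f=up(h)-f0; s=bot.read_state(); print(o,h,round(f,1),round(s["tcp_pos"][2]-z0,2),round(s["moment"][2],2),round(s["t"],2),flush=True)
        if f<-11: break
    else: print("FREE"); break
    up(0)
E
python3 pull2.py 0.238
```

```text
0.238 2 -2.7 1.64 0.03 31.89
0.238 3.5 -3.9 2.95 0.02 32.31
0.238 4.5 -4.8 3.81 0.01 32.73
0.238 5.5 -5.2 4.77 0.03 33.14
0.238 6.5 -5.7 5.74 0.04 33.56
FREE
```

Free. Raise it to the stop, gently at the end.

```bash
cat > top.py <<'E'
import sys; sys.argv=["pull","9"]
from pull import *
b=None
for h in (9,11.5,13,13.8,14.4,15,15.6,16.2,16.8):
    f=up(h); s=bot.read_state(); print(h,round(f,1),s["tcp_pos"].round(2),s["moment"].round(2),round(s["t"],2),flush=True)
    if h==11.5: b=f
    if h>13 and f-b<-4.5: print("STOP felt"); break
d=shot("side")[0]; cv2.imwrite("pics/side_up.png",cv2.resize(d[140:230,280:400],None,fx=5,fy=5)[:,:,::-1])
E
python3 top.py
```

```text
9 -1.0 [587.11  62.88 111.48] [-0.51 -2.78  0.06] 34.0
11.5 -1.3 [587.1   62.88 114.01] [-0.51 -2.72  0.01] 34.44
13 -1.1 [587.1   62.9  115.46] [-0.5  -2.84  0.06] 34.86
13.8 -2.4 [587.11  62.9  116.13] [-0.54 -2.97  0.06] 35.27
14.4 -2.7 [587.08  62.91 116.65] [-0.54 -3.02  0.05] 35.69
15 -3.4 [587.05  62.92 117.21] [-0.51 -3.13  0.04] 36.11
15.6 -4.4 [587.03  62.89 117.63] [-0.51 -3.32  0.05] 36.52
16.2 -6.0 [587.01  62.91 118.03] [-0.56 -3.52  0.09] 36.94
STOP felt
```

View pics/side_up.png

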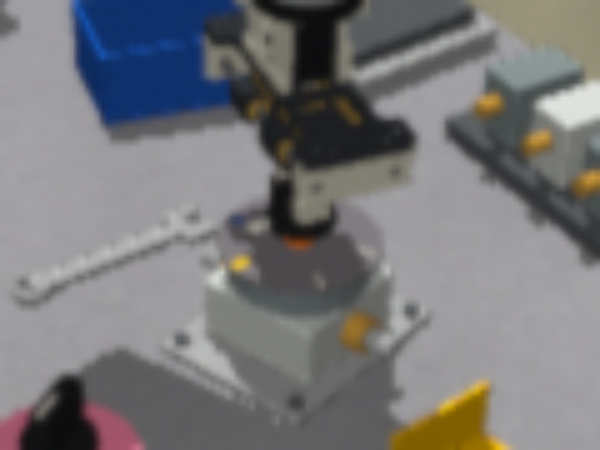

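The stop is felt (about 14 mm of lift plus spring) and the orange collar shows at crop (300,242). Release, retreat and check.

Run:
```python
from h import *
bot.move_gripper(40,force=10); bot.pause(.2)
bot.line_to([586.95,62.8,200],80); bot.line_to([586.95,62.8,260],120); bot.pause(.2)
d=shot("wrist"); s=shot("side")
cv2.imwrite("pics/end.png",np.vstack([cv2.resize(d[0][90:260,200:440],(480,340)),cv2.resize(s[0][150:230,280:400],(480,320))])[:550,:,::-1])
b=blobs(d[0],(240,80,400,260))
for k,v in b.items(): print(k,v)
c=np.array([586.8,63])
for k,v in b.items():
  for p,a,_ in v:
    for z in (89,111,147):
      q=on_z(p,*d[1:],z)[:2]-c; print(k,a,z,np.hypot(*q).round(1),np.arctan2(q[1],q[0]).round(3))
print(bot.read_state()["t"])
```

```text
y [(array([326.1 , 229.35]), 78, [322, 224, 9, 12])]
b [(array([278.47, 215.21]), 43, [274, 211, 10, 9])]
w [(array([279.75,  82.33]), 12, [278, 80, 5, 5]), (array([290.  ,  85.52]), 25, [288, 81, 5, 10]), (array([251.75,  83.08]), 12, [250, 82, 4, 4]), (array([308.92,  89.04]), 25, [307, 84, 5, 10]), (array([282.  ,  90.18]), 11, [279, 89, 7, 3]), (array([247.73,  92.45]), 11, [246, 90, 5, 6]), (array([301.89,  93.89]), 9, [300, 93, 4, 3]), (array([290.44, 126.93]), 2013, [240, 92, 104, 79]), (array([292.67,  99.27]), 15, [290, 97, 7, 6]), (array([256.  , 103.33]), 6, [255, 102, 3, 3]), (array([269.8, 107.8]), 10, [268, 105, 4, 7]), (array([258.58, 113.75]), 12, [256, 112, 5, 5]), (array([246.25, 116.94]), 16, [244, 114, 5, 7]), (array([329.37, 124.48]), 67, [322, 121, 14, 8]), (array([375.5, 142.6]), 58, [370, 139, 11, 8]), (array([347.41, 146.56]), 54, [343, 141, 10, 12]), (array([265.96, 175.31]), 51, [260, 173, 13, 6]), (array([252.8, 177.2]), 10, [252, 175, 3, 5]), (array([255.2, 183.3]), 10, [254, 181, 3, 6]), (array([245.58, 184.33]), 12, [244, 182, 4, 6]), (array([240.5 , 19
[... 1904 characters left out ...]
.589
w 12 111 74.8 1.53
w 12 147 65.5 1.412
w 77 89 67.0 1.784
w 77 111 61.0 1.716
w 77 147 52.1 1.572
w 38 89 64.9 -2.348
w 38 111 58.1 -2.285
w 38 147 47.7 -2.146
w 118 89 90.0 -2.198
w 118 111 82.1 -2.15
w 118 147 69.7 -2.047
w 6 89 75.8 -2.225
w 6 111 68.7 -2.168
w 6 147 57.8 -2.046
w 47 89 45.6 2.962
w 47 111 38.1 2.96
w 47 147 25.8 2.953
w 7 89 78.8 -2.294
w 7 111 71.3 -2.241
w 7 147 59.5 -2.127
w 6 89 66.1 2.228
w 6 111 58.5 2.176
w 6 147 46.6 2.055
w 7 89 80.9 -2.399
w 7 111 72.8 -2.351
w 7 147 60.1 -2.245
w 8 89 70.4 -2.539
w 8 111 62.5 -2.49
w 8 147 50.1 -2.377
w 37 89 64.0 2.753
w 37 111 55.4 2.735
w 37 147 41.3 2.689
w 6 89 67.3 -2.991
w 6 111 58.6 -2.968
w 6 147 44.4 -2.91
39.95
```

View pics/end.png

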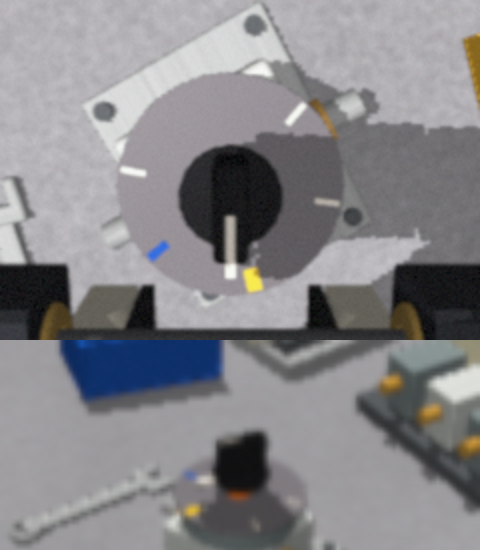

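The knob is up with its orange collar showing. The pointer at wrist crop (231,268) is 0.25 rad clockwise past the yellow mark, and its radius fits the raised height. The gripper is clear, so I'm handing in.

```bash
python3 -c "
from plant import bot
print(bot.close_job())"
```

```text
the job is handed in; nothing more can be done
None
```

The regulator knob was turned clockwise past the yellow mark, overshot its notch by about 0.2 rad and was turned back, then pulled up to its stop about 0.25 rad past the mark and released; the job was handed in at about 40 s.

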